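# Set the blank step attenuator by feel

## Robot

A 6-joint arm with a two-finger parallel gripper is mounted at the origin on a cart in front of the work surface, level with it; the furniture and walls round the work are solid. World frame = base frame: x ahead of the robot, y to its left, z up, the work surface at z = 0. Lengths are in m, angles in degrees, forces in N, time in s.
With the tool pointing down it reaches from about 0.325 to 0.85 m from the base axis. Payload 4.4 kg.
Tool frame: the origin (TCP) lies between the finger pads; the fingertips stand 25 mm ahead of it and the grasp point (between the pads) lies 6 mm ahead of it; z points along the fingers, y is the direction in which the jaws open and shut (so a half turn about z gives the same grasp; the last joint's range is limited). The gripper opens to 94 mm and grips with 3 to 60 N. Pads are 16 mm wide; open, the fingers measure 119 mm over their backs; the gripper's body (75 mm by 177 mm) begins 78 mm behind the grasp point.
Start: joints at [-77.378, 11.837, 88.321, -0, 79.842, -8.623], TCP at [0.208, -0.536, 0.206] pointing down, gripper open.
Joint ranges: [-156.59, 156.59], [-49.26, 127.26], [12.9, 141.05], [-63.56, 243.56], [4.71, 150.69], [-161.64, 161.64]. Speed limits (degrees/s): [159.86, 159.86, 180, 180, 180, 180].

## Interface

Orientations are given as [roll, pitch, yaw] about the fixed x, y, z axes, in that order (R = Rz(yaw) Ry(pitch) Rx(roll)).
In Python, from rig import arm gives the robot as it stands. Calls block until the motion is done:
- arm.movep(position, orientation): joint-space move of the TCP to a pose.
- arm.move_l(position, frame=None, vel=0.15, contact_N=None): straight line of the TCP; frame=None keeps the orientation; vel is the mean speed in m/s. With contact_N (N) it stops when the force on the tool has changed by that much, and returns True; else False.
- arm.move_j(angles): joint-space move.
- arm.let_go() and arm.clamp(strength=None): open the fingers fully, or close them until they stop; strength is the grip in N (None keeps the last).
- arm.hold(seconds).
- arm.inverse_kinematics(position, orientation): joint angles nearest the present ones, or None.
- arm.get_state(): the state.
- arm.get_image(name): name is "scene" or "top"; returns the picture (384x512x3 uint8, red, green, blue); there is no depth.
- arm.camera_info(name): a dict with "camera_matrix" (3x3 intrinsics, pixels), "D" ([k1, k2, p1, p2, k3] as OpenCV has them; the pictures are not rectified), "camera_from_world" (4x4, takes a point from world to camera coordinates). Camera axes: x right, y down, z forward; pixel columns grow to the right and rows downward; lengths in m; the calibration is good to about 2 mm. A picture is of the moment at which its call begins. camera_info takes no time and is no camera call.
A pose or a line that the arm cannot do raises arm.IKError and nothing moves.
- arm.job_done(): hands the job in, once; it reports no verdict.
The state is a dict: "time": time; "joints": joint angles; "qvel": joint speeds; "tau": joint torques, N m; "tcp_pos": TCP position; "tcp_rot": TCP orientation; "contact_force": force on the tool from outside, world axes, zero at the start; "wrist_torque": the same for the moment, N m; "finger_gap": finger opening in m.
Only numpy, scipy, OpenCV 4.12 (cv2) and the standard library are available. Lean on these libraries where they do the work, as an engineer would, in place of code of your own. Each camera call takes 0.05 s, during which the arm holds its last target.

## Task

The black selector knob on the grey step attenuator has no markings: turn it gently anticlockwise (seen from above) back to its end stop, then clockwise, counting clicks, and leave it resting in the fourth click from the stop. Then push the blue store button fully in and let it come out again; do not press it before the selector is set, handle the attenuator gently, and leave the other things on the bench where they are.

Things in the scene. Friction and masses are not known exactly. Their poses are not given: they have to be found in the camera images.
- attenuator: Grey cast box with aluminium top plate, 100 x 184 x 46 mm (x, y, z), bolted to the bench; 226 mm long in y with its end ears and connectors. Origin: centre of its underside, on the bench; z up, y along its length. On its flat top (46 mm above the bench) stand the selector knob, towards +y, and the store button, towards -y. Squeeze or press its parts with no more than 20 N a finger
- selector_grip (a point): Point on the axis of the selector knob, 22 mm above the top plate, a good height to grip. The knob is a blank round black ribbed cylinder, 38 mm across, from 4 to 34 mm above the top plate, axis vertical, at x = 0, y = +42 mm in the box's frame. A grip of 10 to 15 N a finger turns it. This point is fixed to the box and does not turn with the knob
- selector_top (a point): Centre of the knob's top face (fixed to the box). Clockwise from above: click 0, at the anticlockwise end stop, to click 6; starts between clicks 2 and 5. Even spacing, not known (20 to 45 degrees). From a click it resists by up to 0.10 to 0.16 N m, tips over halfway and pulls itself on as strongly into the next. End stops are rigid: the torque shoots past 0.2 N m, or the knob slips without clicks
- contact_carriage (a point): Contact carriage inside the closed box, out of sight and reach. In the box's frame it stands at x = 0 in click 0 and creeps 0.05 mm towards +x a click, far less than a pose reading can tell; the setting is judged by it and has to be found by feel at the knob
- store (a joint): Travel of the blue store button in m: 0 out, 0.006 fully in (spring, about 5 N fully in; it comes back by itself)
- store_top (a point): Centre of the top face of the blue store button, 24 mm across, at x = 0, y = -42 mm in the box's frame; pressed straight down
- multimeter: Bystander: dark handheld multimeter lying on the bench, 146 x 70 x 41 mm, origin at the centre of its underside
- heat_sink: Bystander: finned aluminium heat sink, 40 x 40 x 20 mm, origin at the centre of its underside
- kapton_roll: Bystander: amber tape roll lying flat, 62 mm across, 12 mm high, origin at the centre of its underside
- driver_red: Bystander: red screwdriver, 154 mm long, 16 mm thick, origin at the centre of its underside
- spare_board: Bystander: green circuit board, 40 x 59 x 14 mm, origin at the centre of its underside
- adapter_sma: Bystander: brass coaxial adapter, 22 mm long, 8 mm high, origin at the centre of its underside

How it is judged (in metres and radians):
On the way, in this order (a step that is already met when the one before it is completed fails the run):
1. the selector is turned back to its anticlockwise end stop (x of contact_carriage in the frame of attenuator below 1.5e-05 m), for 0.1 s.
2. the selector rests in the fourth click (x of contact_carriage in the frame of attenuator between 0.000185 and 0.000215 m), for 0.2 s.
3. the store button is pushed fully in (value of joint store above 0.0045 m), for 0.05 s.
At the end, for the whole second after the job is handed in: The selector rests in the fourth click from its anticlockwise end stop (within 0.3 of a click) and the store button, after being pushed in by at least 4.5 of its 6 mm, is out again (within 1.5 mm) (all of step 2 and value of joint store below 0.0015 m); the robot touches nothing.
It fails at once if the store button is pressed (more than 3 mm) while the selector is not in the fourth click (value of joint store above 0.003 m and (x of contact_carriage in the frame of attenuator below 0.00018 m or x of contact_carriage in the frame of attenuator above 0.00022 m)).
It fails at once if the fingers press on the attenuator, its knob or its button with more than 50 N in all (both fingers together) (contact force between the fingers and attenuator above 50 N).
It fails at once if a bystander is moved by more than 15 mm (distance of any of multimeter, heat_sink, kapton_roll, driver_red, spare_board, adapter_sma from where it was at the start of the episode above 0.015 m).
It also fails if it takes over 72 s, if anything falls off the work surface, if the arm or the gripper's body presses on something with over 40 N, if the wrist force passes 120 N, or if a joint passes its speed limit or range.

## Working session

There is one attempt and no reset: what is moved stays moved. The work goes in short steps, each a Python script; the robot and the scene stay as the last script left them, time stands still between calls to the robot, and variables do not carry over. Pictures are saved under pics/ and viewed, and the job is handed in when it is done.

```bash
ls; mkdir -p pics
python3 - <<'E'
from rig import arm
import cv2,numpy as np
for n in("scene","top"):
    im=arm.get_image(n); cv2.imwrite(f"pics/{n}0.png",im[:,:,::-1])
    c=arm.camera_info(n); print(n,np.round(c["camera_matrix"],2).tolist(),c["D"],np.round(c["camera_from_world"],4).tolist())
print(arm.get_state())
E
```

```text
pics
scene [[417.53, 0.0, 261.73], [0.0, 417.53, 190.51], [0.0, 0.0, 1.0]] [0.00327748 0.         0.         0.         0.        ] [[-0.6554, -0.755, -0.0205, 0.3723], [-0.4327, 0.3975, -0.8092, 0.2592], [0.619, -0.5215, -0.5872, 1.1129], [0.0, 0.0, 0.0, 1.0]]
top [[469.41, 0.0, 265.56], [0.0, 469.41, 192.89], [0.0, 0.0, 1.0]] [-0.1046304  0.         0.         0.         0.       ] [[0.0097, -0.9998, 0.0195, 0.0317], [-0.9855, -0.0128, -0.169, 0.492], [0.1693, -0.0176, -0.9854, 1.7126], [0.0, 0.0, 0.0, 1.0]]
{'time': 0.1, 'joints': array([-7.73773036e+01,  1.18805779e+01,  8.83947657e+01,  1.62181750e-03,
        7.98417654e+01, -8.62376503e+00]), 'qvel': array([-0.00956824, -0.13300046, -0.11787972, -0.09666459, -0.10240667,
       -0.04025555]), 'tau': array([ 7.90029790e-04, -3.71864140e+01, -2.82290483e+01,  7.01718894e-02,
        3.11573921e-02, -4.54950202e-05]), 'tcp_pos': array([ 0.20820188, -0.53521388,  0.20491022]), 'tcp_rot': array([-1.79884454e+02, -1.91377109e-02,  2.12461545e+01]), 'contact_force': array([-0.38690223, -0.53144247,  0.10653547]), 'wrist_torque': array([0.02258692, 0.01181002, 0.00305395]), 'finger_gap': 0.09394621861591426}
```

View pics/scene0.png

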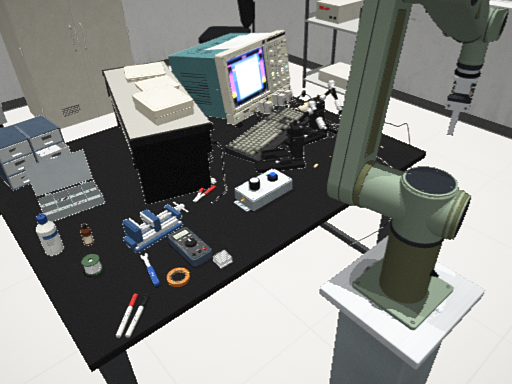

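View pics/top0.png

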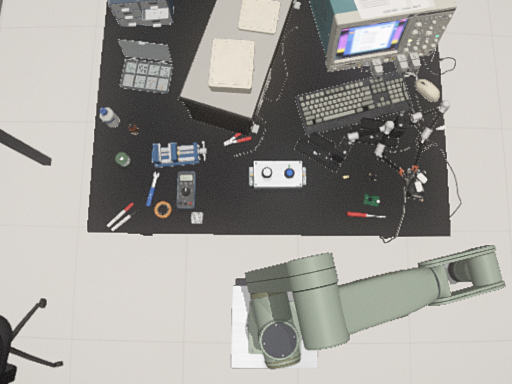

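Run:
```python
import cv2
a=cv2.imread("pics/top0.png")[145:205,235:325]
cv2.imwrite("pics/topc.png",cv2.resize(a,None,fx=8,fy=8,interpolation=cv2.INTER_CUBIC))
a=cv2.imread("pics/scene0.png")[160:220,225:305]
cv2.imwrite("pics/scenec.png",cv2.resize(a,None,fx=8,fy=8,interpolation=cv2.INTER_CUBIC))
```

```text
(no output)
```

View pics/topc.png

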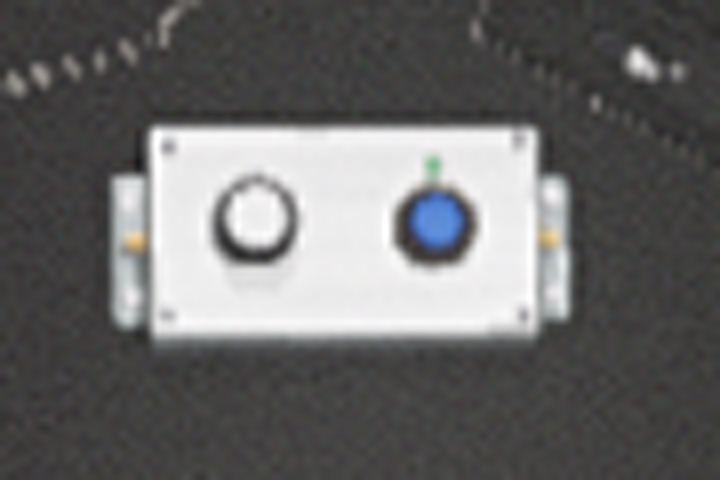

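View pics/scenec.png

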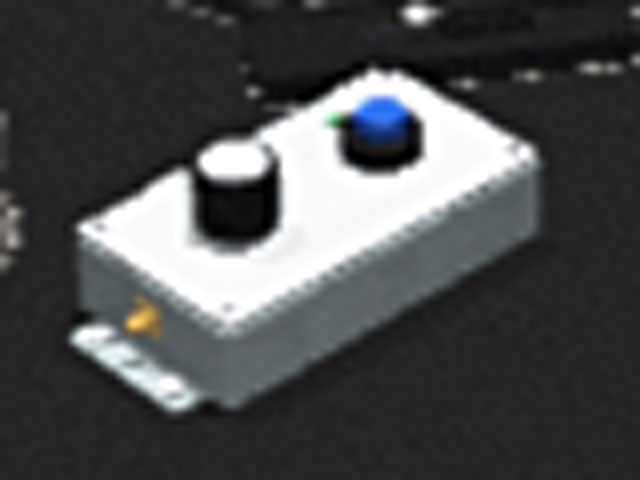

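The top picture shows the box level, with its length along the image columns. The knob cap is at about (266.7, 171.9), the button at (289, 172) and the plate corners at (253.3, 160.4), (301.8, 160.4), (302, 186) and (253.5, 186). I'll fit the pose using both cameras.

```bash
cat > loc.py <<'E'
from rig import arm
import cv2,numpy as np
from scipy.optimize import least_squares
def px(cr,o): return (np.array(cr,float)+.5)/8-.5+np.array(o)
def proj(n,P):
    c=arm.camera_info(n);T=np.array(c["camera_from_world"])
    return cv2.projectPoints(np.array(P,float),cv2.Rodrigues(T[:3,:3])[0],T[:3,3],np.array(c["camera_matrix"]),np.array(c["D"],float))[0][:,0]
# box-frame: +y towards knob; image left = world +y
L=[[0.05,.092,.046],[.05,-.092,.046],[-.05,-.092,.046],[-.05,.092,.046],[0,.042,.08]]
obs={"top":px([[150,127],[538,127],[540,332],[152,332],[257,219]],[235,145]),
"scene":px([[82,228],[385,70],[538,152],[228,330],[236,160]],[225,160])}
obs["scene"]=obs["scene"]
def world(p,P):
    c,s=np.cos(p[2]),np.sin(p[2]);P=np.array(P)
    return np.c_[p[0]+c*P[:,0]-s*P[:,1],p[1]+s*P[:,0]+c*P[:,1],P[:,2]]
if __name__=="__main__":
  for names in (["top"],["scene"],["top","scene"]):
    f=lambda p:np.concatenate([(proj(n,world(p,L))-obs[n]).ravel() for n in names])
    r=least_squares(f,[.5,0,0]);print(names,r.x[:2],np.degrees(r.x[2]),np.round(r.fun.reshape(-1,2),1).tolist())
    print(world(r.x,[[0,.042,.068],[0,-.042,.06]]).round(4).tolist())
E
python3 loc.py
```

```text
['top'] [ 0.56601649 -0.00758187] 0.9324884179616892 [[-0.1, -0.0], [0.0, -0.1], [0.3, 0.3], [-0.3, 0.4], [0.0, -0.5]]
[[0.5653, 0.0344, 0.068], [0.5667, -0.0496, 0.06]]
['scene'] [ 0.56471931 -0.00659689] 1.7241424253896758 [[-1.1, 0.0], [0.0, -0.8], [0.8, 0.0], [0.2, 0.1], [0.1, 0.4]]
[[0.5635, 0.0354, 0.068], [0.566, -0.0486, 0.06]]
['top', 'scene'] [ 0.56562125 -0.00733439] 1.2809456028708641 [[-0.3, 0.2], [-0.1, -0.1], [0.4, 0.2], [-0.3, 0.7], [-0.0, -0.4], [-1.1, -0.3], [0.2, -1.0], [0.8, -0.0], [-0.0, -0.2], [0.0, 0.2]]
[[0.5647, 0.0347, 0.068], [0.5666, -0.0493, 0.06]]
```

The two fits agree to within about 2 mm: knob axis near (0.565, 0.035), yaw about 1°. I'll raise the arm, swing over, and set joint 6 high so there is room to turn anticlockwise.

Run:
```python
from rig import arm
import numpy as np
s=arm.get_state();p=s["tcp_pos"]
arm.move_l([p[0],p[1],.30],vel=.3)
j=arm.get_state()["joints"]; print(arm.get_state()["time"])
X,Y=.5648,.0347
j1=3.5;j6=125
q=arm.inverse_kinematics([X,Y,.13],[180,0,90+j1-j6]);print(q)
up=arm.inverse_kinematics([X,Y,.30],[180,0,90+j1-j6]);print(up)
arm.move_j(up);s=arm.get_state();print(s["time"],s["joints"],s["tcp_pos"],s["tcp_rot"])
```

```text
0.5667
[-5.24646086e+00  1.49227751e+01  9.39984517e+01 -2.54444375e-14
  7.10787733e+01  1.16253539e+02]
[-5.24646086e+00  7.49598406e+00  8.23178926e+01 -2.54444375e-14
  9.01861233e+01  1.16253539e+02]
2.9583 [-5.30768427e+00  7.51027634e+00  8.23256772e+01 -1.33086159e-02
  9.01824644e+01  1.16243768e+02] [0.5647967  0.03402056 0.29979259] [ 1.79979919e+02  1.06345589e-02 -3.15514945e+01]
```

Run:
```python
from rig import arm
import numpy as np,cv2
q=arm.inverse_kinematics([.5648,.0347,.13],[180,0,-45]);print(q)
arm.move_j(q)
s=arm.get_state();print(s["time"],s["joints"],s["tcp_pos"],s["tcp_rot"],s["contact_force"],s["wrist_torque"])
im=arm.get_image("scene")[:,:,::-1]; cv2.imwrite("pics/s1.png",cv2.resize(im[90:230,200:350],None,fx=5,fy=4.0 and 5)[:600,:800])
```

```text
[-5.24646086e+00  1.49227751e+01  9.39984517e+01 -2.54444375e-14
  7.10787733e+01  1.29753539e+02]
3.675 [-5.28519076e+00  1.48943543e+01  9.38684239e+01 -2.41574947e-03
  7.11001726e+01  1.29718610e+02] [0.56610743 0.03418575 0.13128258] [-1.79914183e+02 -1.06878710e-01 -4.50031015e+01] [ 0.759188   -0.78134643  0.02743534] [0.07836924 0.02881652 0.02712338]
```

View pics/s1.png

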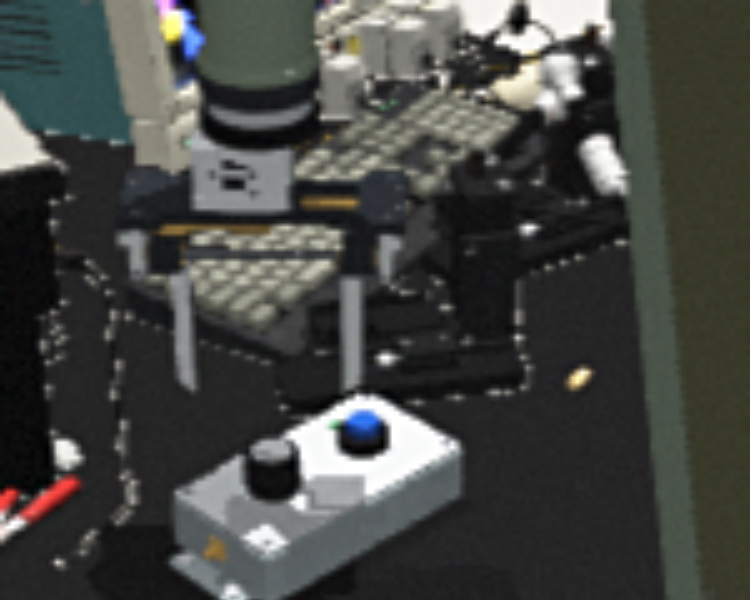

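The gripper, with its finger midpoint near crop x=267, sits over the knob at x=272. I'll descend with contact detection and clamp lightly.

Run:
```python
from rig import arm
import numpy as np
np.set_printoptions(precision=4,suppress=True)
def pr(t):
    s=arm.get_state();print(t,round(s["time"],2),s["tcp_pos"],"f",s["contact_force"],"m",s["wrist_torque"],s["finger_gap"],s["joints"][5])
print(arm.move_l([.5648,.0347,.077],vel=.08,contact_N=6));pr("down")
arm.hold(.2);pr("h")
arm.clamp(10);pr("clamp");arm.hold(.3);pr("h")
```

```text
False
down 4.54 [0.5651 0.0347 0.0771] f [-0.2381 -0.1133  0.3448] m [ 0.0795 -0.0223 -0.0235] 0.09375144589757983 129.75132889156
h 4.74 [0.5654 0.0346 0.0777] f [-0.5462 -0.3334  0.2989] m [0.0982 0.0249 0.0094] 0.09405079452035396 129.75565588077558
clamp 5.66 [0.5655 0.0354 0.0771] f [ 2.5183  3.641  -0.7408] m [ 0.5959 -0.5224 -0.0005] 0.037532148593853454 129.75204160061102
h 5.96 [0.5655 0.0353 0.0771] f [ 3.9911  4.3064 -2.8045] m [ 0.8001 -0.6958  0.0166] 0.03727002296791817 129.75378474329233
```

Run:
```python
from rig import arm
import numpy as np
np.set_printoptions(precision=4,suppress=True)
def pr(t):
    f=[];
    for _ in range(5): arm.hold(.04);s=arm.get_state();f.append(np.r_[s["contact_force"],s["wrist_torque"],s["tcp_pos"]])
    print(t,round(s["time"],2),np.mean(f,0),s["finger_gap"])
arm.move_l([.5655,.0354,.077],vel=.05);pr("1mm")
```

```text
1mm 6.42 [ 1.4604  2.3438 -0.6079  0.5313 -0.3298 -0.0058  0.5655  0.0354  0.0771] 0.037376367272387724
```

```bash
cat > kn.py <<'E'
from rig import arm
import numpy as np,json
np.set_printoptions(precision=3,suppress=True)
def go(x,y,yaw,z=.077):
    q=arm.inverse_kinematics([x,y,z],[180,0,yaw]); arm.move_j(q)
def st():
    s=arm.get_state();return s["time"],s["joints"][5],s["wrist_torque"][2],s["contact_force"],s["tcp_rot"][2],s["finger_gap"],s["tcp_pos"]
E
python3 - <<'E'
from kn import *
yaw=-45
for i in range(6):
    go(.5661,.0360,yaw+2*i)
    t,j,m,f,yr,g,p=st();print(round(t,3),"cmd",yaw+2*i,"j6 %.2f yaw %.2f Mz %.3f"%(j,yr,m),f,p[:2])
arm.hold(.2)
t,j,m,f,yr,g,p=st();print(round(t,3),"j6 %.2f yaw %.2f Mz %.3f"%(j,yr,m),f,p[:2])
E
```

```text
6.667 cmd -45 j6 129.90 yaw -44.99 Mz 0.017 [-0.041  0.256  1.265] [0.566 0.035]
6.917 cmd -43 j6 127.94 yaw -43.04 Mz -0.073 [-0.654 -0.603  2.35 ] [0.566 0.035]
7.167 cmd -41 j6 125.96 yaw -41.06 Mz -0.078 [-3.18  -2.429  3.209] [0.566 0.036]
7.417 cmd -39 j6 123.97 yaw -39.06 Mz -0.106 [-3.524 -2.354  3.925] [0.566 0.036]
7.667 cmd -37 j6 121.97 yaw -37.07 Mz -0.112 [-4.428 -3.319  4.104] [0.566 0.036]
7.917 cmd -35 j6 119.97 yaw -35.07 Mz -0.046 [-4.075 -3.967  5.358] [0.566 0.036]
8.117 j6 119.98 yaw -35.07 Mz -0.048 [-4.359 -3.522  4.114] [0.566 0.036]
```

```bash
cat >> kn.py <<'E'
def turn(c,yaw,dyaw,n,lim,log="log.txt"):
    c=np.array(c,float);c0=np.array([.5659,.0358]);sg=np.sign(dyaw)
    for i in range(n):
        yaw+=dyaw; go(c[0],c[1],yaw)
        t,j,m,f,yr,g,p=st()
        a=np.radians(yr);jaw=np.array([np.sin(a),-np.cos(a)])
        fj=f[:2]@jaw; c=c0+np.clip(c+.0001*fj*jaw-c0,-.002,.002)
        print("%.2f cmd %.1f yaw %.2f M %.3f fj %.1f |f| %.1f g %.4f"%(t,yaw,yr,m,fj,np.hypot(*f[:2]),g*1000))
        if -sg*0+m*sg< -lim: print("LIMIT");break
        if np.hypot(*f[:2])>12: print("FORCE");break
    print("c",c.tolist(),"yaw",yaw)
    return c,yaw
E
python3 - <<'E'
from kn import *
arm.clamp(12)
turn([.5658,.0357],-35,3,25,.19)
E
```

```text
8.58 cmd -32.0 yaw -32.10 M -0.079 fj 4.6 |f| 4.7 g 36.8161
8.83 cmd -29.0 yaw -29.11 M 0.148 fj 3.0 |f| 3.3 g 37.1016
9.08 cmd -26.0 yaw -26.12 M 0.117 fj 1.1 |f| 1.4 g 37.1496
9.33 cmd -23.0 yaw -23.13 M 0.111 fj -0.5 |f| 1.5 g 37.0654
9.58 cmd -20.0 yaw -20.15 M 0.065 fj -1.7 |f| 1.9 g 36.9895
9.83 cmd -17.0 yaw -17.15 M -0.072 fj -2.3 |f| 2.3 g 37.3294
10.08 cmd -14.0 yaw -14.15 M -0.094 fj -3.7 |f| 3.8 g 37.5644
10.33 cmd -11.0 yaw -11.14 M -0.137 fj -2.0 |f| 2.1 g 37.1521
10.58 cmd -8.0 yaw -8.13 M -0.082 fj -0.7 |f| 0.7 g 36.8291
10.83 cmd -5.0 yaw -5.12 M 0.045 fj -1.4 |f| 1.8 g 36.9944
11.08 cmd -2.0 yaw -2.11 M 0.125 fj 0.6 |f| 0.6 g 37.0431
11.33 cmd 1.0 yaw 0.87 M 0.101 fj 1.3 |f| 1.3 g 36.8574
11.58 cmd 4.0 yaw 3.86 M 0.147 fj 0.2 |f| 1.3 g 37.1488
11.83 cmd 7.0 yaw 6.86 M 0.075 fj 0.9 |f| 1.2 g 37.1774
12.08 cmd 10.0 yaw 9.85 M -0.047 fj -0.0 |f| 0.0 g 37.0568
12.33 cmd 13.0 yaw 12.85 M -0.076 fj 1.6 |f| 1.6 g 36.8892
12.58 cmd 16.0 yaw 15.86 M -0.090 fj -0.2 |f| 0.5 g 37.1473
12.83 cmd 19.0 yaw 18.87 M 0.035 fj -0.2 |f| 0.8 g 36.8474
13.08 cmd 22.0 yaw 21.88 M 0.038 fj -1.2 |f| 1.6 g 37.1008
13.33 cmd 25.0 yaw 24.88 M 0.119 fj -1.6 |f| 1.9 g 37.2438
13.58 cmd 28.0 yaw 27.87 M 0.093 fj 0.1 |f| 0.7 g 36.6544
13.83 cmd 31.0 yaw 30.86 M 0.069 fj -1.3 |f| 1.3 g 37.2163
14.08 cmd 34.0 yaw 33.85 M -0.086 fj -0.4 |f| 1.2 g 36.9472
14.33 cmd 37.0 yaw 36.85 M -0.046 fj 1.2 |f| 1.3 g 37.2000
14.58 cmd 40.0 yaw 39.86 M -0.145 fj -0.4 |f| 2.2 g 37.2783
c [0.5655480995095559, 0.036052025326680316] yaw 40
```

Clear detents at about 26° per click; three passed so far. I'll continue anticlockwise.

Run:
```python
from kn import *
turn([.5656,.0360],40,3,16,.18)
```

```text
14.83 cmd 43.0 yaw 42.86 M -0.141 fj -0.8 |f| 0.9 g 36.7359
15.08 cmd 46.0 yaw 45.88 M 0.088 fj -0.5 |f| 1.1 g 37.2498
15.33 cmd 49.0 yaw 48.88 M 0.085 fj 0.9 |f| 1.1 g 37.0302
15.58 cmd 52.0 yaw 51.88 M 0.133 fj 0.4 |f| 1.2 g 36.9555
15.83 cmd 55.0 yaw 54.87 M 0.080 fj 0.5 |f| 1.5 g 37.2601
16.08 cmd 58.0 yaw 57.86 M 0.014 fj -1.0 |f| 1.5 g 37.2108
16.33 cmd 61.0 yaw 60.86 M 0.034 fj 0.1 |f| 0.5 g 36.9072
16.58 cmd 64.0 yaw 63.86 M -0.082 fj -0.7 |f| 1.1 g 37.3789
16.83 cmd 67.0 yaw 66.87 M -0.052 fj -1.0 |f| 1.6 g 37.0711
17.08 cmd 70.0 yaw 69.89 M 0.029 fj -0.8 |f| 0.9 g 37.0278
17.33 cmd 73.0 yaw 72.89 M 0.055 fj 1.3 |f| 1.6 g 36.7259
17.58 cmd 76.0 yaw 75.87 M -0.072 fj 0.5 |f| 1.3 g 36.9689
17.83 cmd 79.0 yaw 78.89 M -0.050 fj 0.2 |f| 1.1 g 36.9013
18.08 cmd 82.0 yaw 81.89 M 0.017 fj 0.1 |f| 0.2 g 37.1062
18.33 cmd 85.0 yaw 84.87 M -0.103 fj 0.9 |f| 1.0 g 37.3224
18.58 cmd 88.0 yaw 87.88 M -0.057 fj 1.5 |f| 1.5 g 37.2008
c [0.5657718922327374, 0.03606099896946746] yaw 88
```

Past yaw ~61 the 26° pattern breaks down, which looks like slipping at the stop. I'll confirm with a firmer grip (15 N) and fine steps.

Run:
```python
from kn import *
arm.clamp(15)
turn([.5657,.0360],88,1,12,.21)
```

```text
19.05 cmd 89.0 yaw 88.94 M -0.352 fj -1.0 |f| 1.0 g 36.9391
LIMIT
c [0.5656003889009213, 0.036001839669165654] yaw 89
```

At 15 N the torque jumped to −0.35 N m, so it is at the rigid stop. Now clockwise, counting clicks.

Run:
```python
from kn import *
arm.hold(.15);print(st()[2])
turn([.5657,.0360],89,-3,20,.22)
```

```text
-0.4014883315720073
19.45 cmd 86.0 yaw 86.11 M 0.035 fj -1.0 |f| 1.9 g 37.0392
19.70 cmd 83.0 yaw 83.13 M 0.111 fj -0.7 |f| 1.1 g 36.8368
19.95 cmd 80.0 yaw 80.14 M 0.149 fj 0.4 |f| 1.7 g 37.2997
20.20 cmd 77.0 yaw 77.13 M 0.081 fj -1.1 |f| 1.1 g 36.9648
20.45 cmd 74.0 yaw 74.12 M -0.065 fj -1.0 |f| 1.8 g 36.7620
20.70 cmd 71.0 yaw 71.12 M -0.114 fj -0.5 |f| 1.5 g 36.8366
20.95 cmd 68.0 yaw 68.12 M -0.131 fj -0.0 |f| 1.3 g 36.7749
21.20 cmd 65.0 yaw 65.13 M -0.122 fj 0.3 |f| 1.2 g 36.8755
21.45 cmd 62.0 yaw 62.14 M -0.041 fj -0.1 |f| 1.6 g 36.9573
21.70 cmd 59.0 yaw 59.15 M 0.049 fj -0.0 |f| 0.8 g 37.2489
21.95 cmd 56.0 yaw 56.15 M 0.093 fj 0.5 |f| 1.4 g 36.9991
22.20 cmd 53.0 yaw 53.14 M 0.067 fj 0.8 |f| 1.7 g 36.9870
22.45 cmd 50.0 yaw 50.13 M 0.008 fj 0.3 |f| 2.0 g 36.5995
22.70 cmd 47.0 yaw 47.12 M -0.091 fj 0.7 |f| 3.2 g 37.1936
22.95 cmd 44.0 yaw 44.12 M -0.163 fj -0.1 |f| 1.5 g 36.8111
23.20 cmd 41.0 yaw 41.13 M -0.146 fj -0.9 |f| 2.0 g 37.2100
23.45 cmd 38.0 yaw 38.14 M -0.012 fj 0.8 |f| 3.2 g 37.2595
23.70 cmd 35.0 yaw 35.15 M 0.003 fj -0.5 |f| 2.8 g 36.9569
23.95 cmd 32.0 yaw 32.15 M 0.093 fj 0.3 |f| 2.3 g 37.2663
24.20 cmd 29.0 yaw 29.15 M 0.117 fj 0.0 |f| 2.3 g 36.9648
c [0.565487430150568, 0.035954189706719625] yaw 29
```

Click 1 is near yaw 61 and click 2 near 36. I expect click 3 near 11 and click 4 near −14.

Run:
```python
from kn import *
turn([.5655,.0360],29,-3,14,.22)
```

```text
24.45 cmd 26.0 yaw 26.14 M 0.099 fj 0.6 |f| 2.4 g 36.8734
24.70 cmd 23.0 yaw 23.12 M 0.031 fj -0.1 |f| 3.0 g 36.9498
24.95 cmd 20.0 yaw 20.12 M -0.095 fj 0.7 |f| 3.2 g 37.0927
25.20 cmd 17.0 yaw 17.12 M -0.149 fj -0.5 |f| 3.1 g 36.5199
25.45 cmd 14.0 yaw 14.13 M -0.143 fj 0.8 |f| 2.9 g 37.0542
25.70 cmd 11.0 yaw 11.14 M -0.063 fj -0.6 |f| 2.9 g 37.3010
25.95 cmd 8.0 yaw 8.15 M 0.014 fj 0.3 |f| 1.9 g 37.0098
26.20 cmd 5.0 yaw 5.15 M 0.126 fj -0.4 |f| 2.5 g 37.0685
26.45 cmd 2.0 yaw 2.14 M 0.132 fj 0.2 |f| 2.9 g 36.8323
26.70 cmd -1.0 yaw -0.87 M 0.084 fj -0.3 |f| 3.2 g 37.1978
26.95 cmd -4.0 yaw -3.88 M -0.010 fj 0.6 |f| 2.3 g 36.9261
27.20 cmd -7.0 yaw -6.88 M -0.134 fj -0.3 |f| 3.5 g 37.3221
27.45 cmd -10.0 yaw -9.88 M -0.150 fj 0.7 |f| 2.3 g 36.8819
27.70 cmd -13.0 yaw -12.86 M -0.167 fj -0.1 |f| 3.1 g 37.1857
c [0.5655276032946975, 0.035859591669695726] yaw -13
```

Run:
```python
from kn import *
turn([.5655,.0359],-13,-4,1,.22)
arm.hold(.2);print("M",st()[2])
arm.let_go(); arm.hold(.2); s=st();print(s)
arm.move_l([s[6][0],s[6][1],.15],vel=.15)
import cv2
for n in("scene","top"):
    im=arm.get_image(n)[:,:,::-1]; im=im[90:230,200:350] if n=="scene" else im[130:220,220:340]
    cv2.imwrite(f"pics/{n}2.png",cv2.resize(im,None,fx=5,fy=5))
print(st())
```

```text
27.95 cmd -17.0 yaw -16.83 M -0.041 fj 0.1 |f| 2.1 g 36.9392
c [0.5654959613501004, 0.03588664597479144] yaw -17
M 0.0530047377253412
(29.3417, np.float64(101.88161610037517), np.float64(0.04737567985929446), array([-0.025,  0.377, -0.104]), np.float64(-17.000188191956312), 0.09419140597493915, array([0.565, 0.036, 0.077]))
(30.075, np.float64(101.88385146260386), np.float64(-0.005356994823927269), array([-0.234, -0.494, -0.428]), np.float64(-17.00180894481982), 0.09402327011038758, array([0.564, 0.036, 0.148]))
```

View pics/scene2.png

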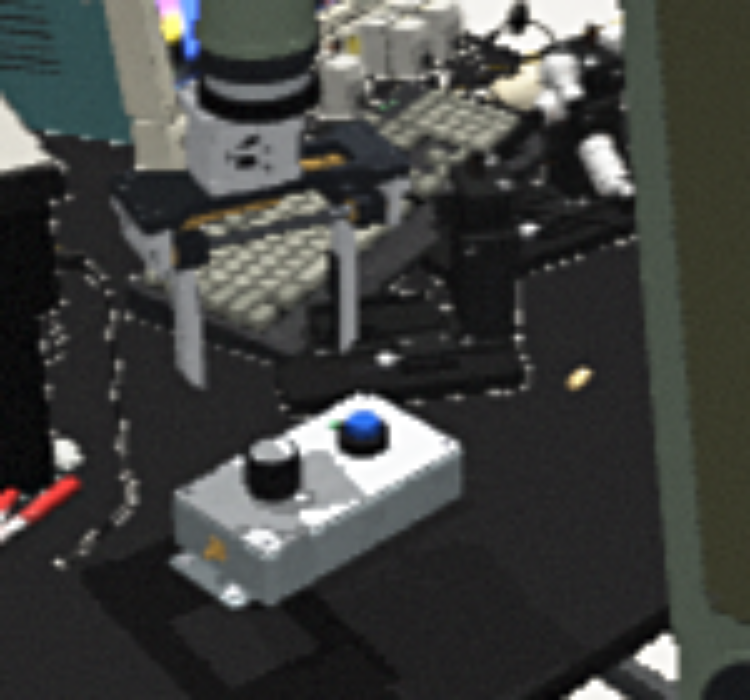

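The selector is released, and the box, button and bystanders in view look unchanged. Next I'll work out the button's height and position from both views.

Run:
```python
from loc import *
o={"top":px([[437,219]],[235,145]),"scene":px([[382,114]],[225,160])}
f=lambda p:np.concatenate([(proj(n,[p])-o[n]).ravel() for n in o])
r=least_squares(f,[.566,-.05,.06]);print(r.x,r.fun)
for z in(.056,.06,.064,.068): print(z,[ (proj(n,[[.567,-.048,z]])-o[n]).round(2).tolist() for n in o])
```

```text
[ 0.56766388 -0.04974223  0.06422391] [ 0.0644939   0.06953386 -0.087943   -0.01100268]
0.056 [[[-0.55, 0.7]], [[-0.32, 2.22]]]
0.06 [[[-0.48, 0.48]], [[-0.32, 1.27]]]
0.064 [[[-0.41, 0.25]], [[-0.33, 0.31]]]
0.068 [[[-0.33, 0.02]], [[-0.34, -0.65]]]
```

View pics/top2.png

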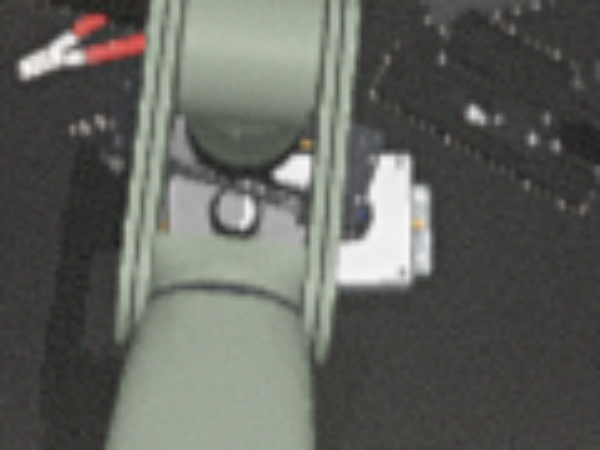

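Button top is near (0.5675, −0.0485, 0.064). I'll press with a single open finger centred on it, with the jaws along x and the other finger clear of the box on the robot side.

Run:
```python
from kn import *
import cv2
arm.movep([.5145,-.0485,.15],[180,0,90]);print(st())
arm.move_l([.5145,-.0485,.102],vel=.08);arm.hold(.2);print(st())
for n in("scene","top"):
    im=arm.get_image(n)[:,:,::-1]; im=im[110:230,200:350] if n=="scene" else im[130:220,220:340]
    cv2.imwrite(f"pics/{n}3.png",cv2.resize(im,None,fx=5,fy=5))
```

```text
(31.85, np.float64(-14.965653332762448), np.float64(0.015561065421907274), array([-0.277,  0.043, -0.449]), np.float64(89.98410486971328), 0.09380732695839958, array([ 0.514, -0.048,  0.15 ]))
(32.8, np.float64(-14.986279539995031), np.float64(-0.033523680455728865), array([-0.736,  0.723, -0.263]), np.float64(90.00097873871373), 0.09414016117805594, array([ 0.515, -0.049,  0.103]))
```

View pics/scene3.png

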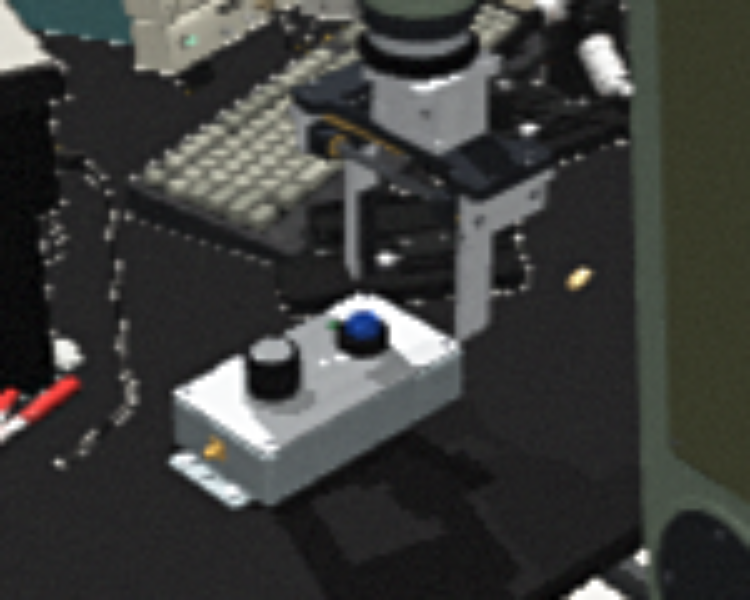

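View pics/top3.png

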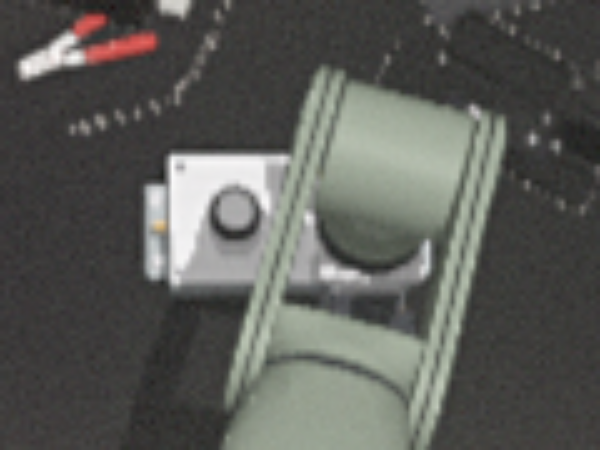

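Run:
```python
from loc import *
im=cv2.imread("pics/scene3.png")
def c(P): return ((proj("scene",P)-[200,110]+.5)*5-.5).round(0).tolist()
y=-.0485
print("far tip inner/mid/outer",c([[.5145+d,y,.078] for d in(.047,.053,.0595)]))
print("near tip",c([[.5145-d,y,.078] for d in(.047,.053,.0595)]))
print("near tip y+-8 outer",c([[.5145-.047,y+.008,.078],[.5145-.047,y-.008,.078],[.5145-.0595,y+.008,.078],[.5145-.0595,y-.008,.078]]))
print("button",c([[.5675,-.0485,.064]]))
cv2.imwrite("pics/s3b.png",cv2.resize(im[200:420,260:560],None,fx=2.6,fy=2.6))
```

```text
far tip inner/mid/outer [[368.0, 309.0], [362.0, 305.0], [356.0, 301.0]]
near tip [[463.0, 366.0], [470.0, 370.0], [476.0, 374.0]]
near tip y+-8 outer [[454.0, 371.0], [472.0, 361.0], [468.0, 379.0], [485.0, 369.0]]
button [[362.0, 322.0]]
```

View pics/s3b.png

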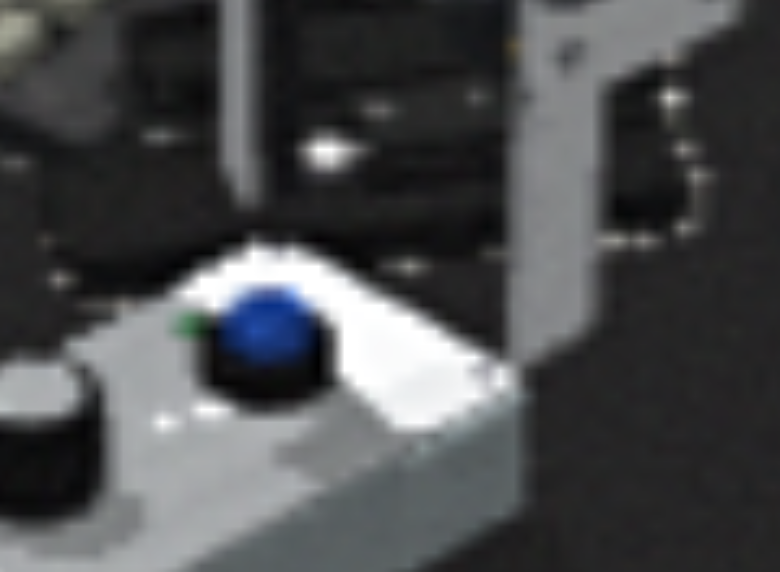

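Run:
```python
from loc import *
def c(P): return ((proj("scene",P)-[200,90]+.5)*5-.5).round(0).tolist()
for x,y,z,yaw in((.5661,.0342,.1313,-45),(.564,.036,.148,-17)):
    a=np.radians(yaw);j=np.array([np.sin(a),-np.cos(a)])
    for d in(.047,.0595):
        print(yaw,d,[c([[x+s*d*j[0],y+s*d*j[1],z-t] for t in(0,.025)]) for s in(1,-1)])
```

```text
-45 0.047 [[[341.0, 387.0], [341.0, 418.0]], [[198.0, 384.0], [200.0, 415.0]]]
-45 0.0595 [[[360.0, 387.0], [360.0, 419.0]], [[179.0, 383.0], [181.0, 415.0]]]
-17 0.047 [[[334.0, 349.0], [335.0, 381.0]], [[201.0, 383.0], [203.0, 415.0]]]
-17 0.0595 [[[351.0, 345.0], [352.0, 377.0]], [[183.0, 387.0], [185.0, 420.0]]]
```

In every picture the visible grey fingers end at TCP height, not 25 mm ahead of it, so I don't trust the tip height. I'll find the button by feel in 1 mm steps and log the spring profile.

Run:
```python
from kn import *
z=.095; b=None
while z>.056:
    arm.move_l([.5145,-.0485,z],vel=.03)
    f=[]
    for _ in range(3): arm.hold(.02);f.append(st()[3][2])
    m=np.mean(f); s=st(); print("%.2f z %.4f act %.4f fz %.2f"%(s[0],z,s[6][2],m),flush=True)
    if abs(m)>4: break
    z-=.0015
```

```text
33.33 z 0.0950 act 0.0947 fz 0.02
33.63 z 0.0935 act 0.0935 fz 0.22
33.93 z 0.0920 act 0.0919 fz 0.04
34.23 z 0.0905 act 0.0904 fz 0.20
34.53 z 0.0890 act 0.0890 fz -0.25
34.83 z 0.0875 act 0.0874 fz -0.38
35.13 z 0.0860 act 0.0859 fz 0.28
35.43 z 0.0845 act 0.0844 fz 0.47
35.73 z 0.0830 act 0.0829 fz -0.20
36.03 z 0.0815 act 0.0814 fz 0.33
36.33 z 0.0800 act 0.0799 fz -0.19
36.63 z 0.0785 act 0.0784 fz 0.20
36.93 z 0.0770 act 0.0769 fz -0.08
37.23 z 0.0755 act 0.0754 fz 0.24
37.53 z 0.0740 act 0.0739 fz -0.38
37.83 z 0.0725 act 0.0724 fz 0.18
38.13 z 0.0710 act 0.0709 fz -0.27
38.43 z 0.0695 act 0.0694 fz 0.30
38.73 z 0.0680 act 0.0683 fz 1.78
39.03 z 0.0665 act 0.0668 fz 2.82
39.33 z 0.0650 act 0.0652 fz 2.99
39.63 z 0.0635 act 0.0637 fz 4.09
```

Contact came at TCP z≈0.069, followed by a spring-like rise. I'll push on to the bottom.

Run:
```python
from kn import *
import cv2
z=.0635
while z>.057:
    z-=.0007
    arm.move_l([.5145,-.0485,z],vel=.03)
    f=[]
    for _ in range(3): arm.hold(.02);f.append(st()[3][2])
    m=np.mean(f); s=st(); print("%.2f z %.4f act %.4f fz %.2f"%(s[0],z,s[6][2],m),s[3][:2],flush=True)
    if abs(m)>8: break
im=arm.get_image("scene")[:,:,::-1][110:230,200:350]
cv2.imwrite("pics/scene4.png",cv2.resize(im,None,fx=5,fy=5))
```

```text
39.93 z 0.0628 act 0.0630 fz 4.94 [-0.174 -0.004]
40.23 z 0.0621 act 0.0626 fz 7.42 [-0.352  0.248]
40.53 z 0.0614 act 0.0626 fz 10.71 [-1.915  0.382]
```

View pics/scene4.png

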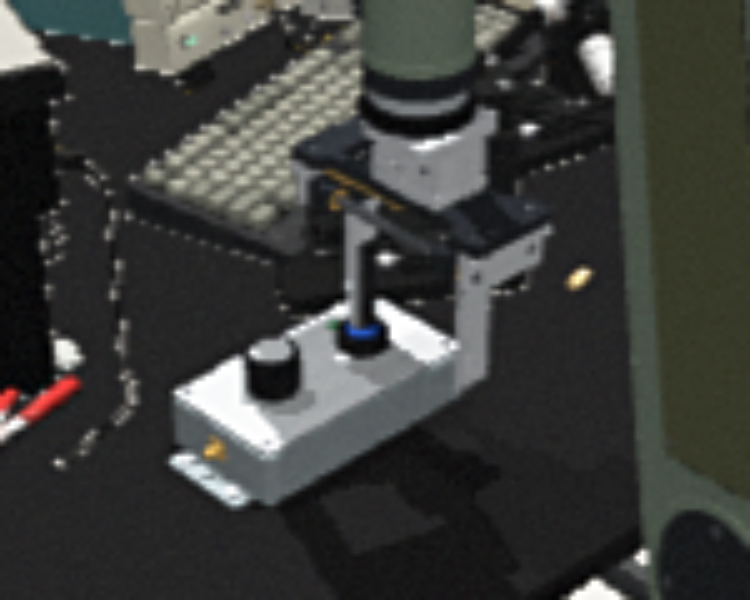

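It bottomed at z=0.0626, about 6 mm of travel, with force up to 10.7 N, and the picture shows the far finger on the blue button. I'll lift off and check.

Run:
```python
from kn import *
import cv2
arm.move_l([.5145,-.0485,.10],vel=.05)
arm.move_l([.5145,-.0485,.2],vel=.15);arm.hold(.3);print(st())
im=arm.get_image("scene")[:,:,::-1]
cv2.imwrite("pics/scene5.png",cv2.resize(im[110:230,200:350],None,fx=5,fy=5))
cv2.imwrite("pics/scene5f.png",im)
```

```text
(42.625, np.float64(-14.988184322453778), np.float64(-0.020328387346212107), array([ 1.052,  0.266, -0.35 ]), np.float64(89.99937545088103), 0.09386406967033423, array([ 0.514, -0.048,  0.199]))
```

View pics/scene5.png

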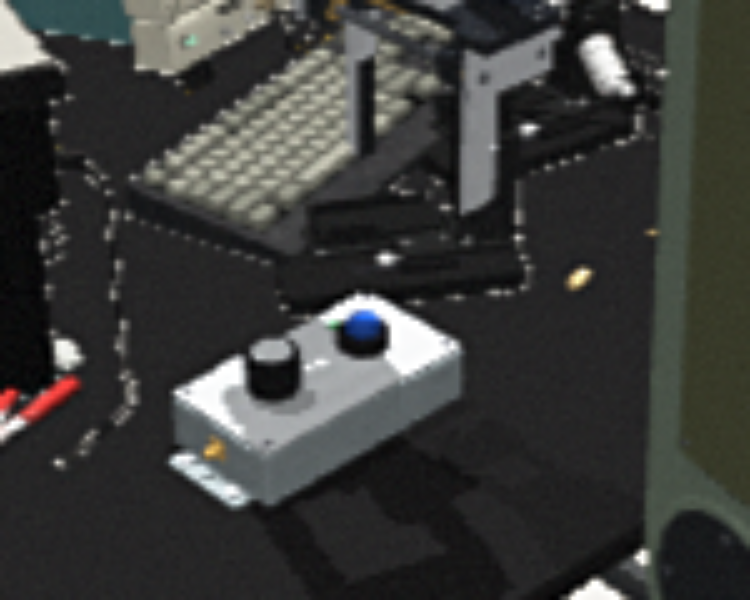

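View pics/scene5f.png

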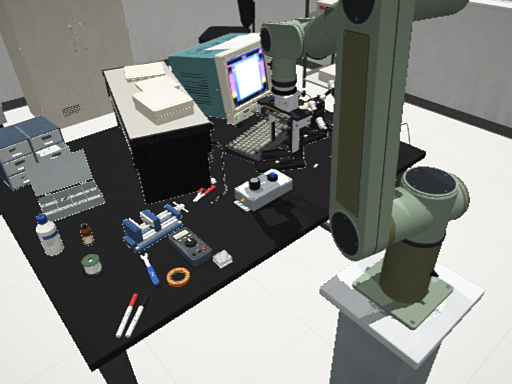

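The blue button stands out again at crop (364, 325), as before. The multimeter, tape roll and heat sink are where they were, and the arm is clear of everything. Handing in.

```bash
python3 -c "
from rig import arm
arm.job_done()"
```

```text
the job is handed in; nothing more can be done
```

The job is handed in, with the selector left in what I counted as the fourth click and the store button pressed and out again. No verdict was reported, and the click position rests on feel alone because the carriage can't be seen.

- **End stop:** I turned the knob anticlockwise through four clicks of about 26° each until it slipped without clicking. At a 15 N grip the torque then read −0.35 to −0.40 N m, which confirmed the rigid stop.
- **Fourth click:** Going clockwise I counted four tip-overs, at gripper angles of about 75°, 50°, 22° and −4°. I released the knob at −17°, where the torque was near zero (about ±0.05 N m).
- **Store button:** I pressed it only after releasing the knob. It gave a springy rise to about 5 N over about 6 mm, then hit bottom, where I stopped at 10.7 N. The last picture shows it out again, with the gripper clear at z = 0.2 m.
- **Bystanders:** The multimeter, tape roll, heat sink and brass adapter look unmoved in the last picture. The red screwdriver and green board were behind the arm in that view, so I did not check them. The arm passed over that side at 0.30 m and felt no contact.

**Disagreements:**
- **Fingertip height:** The fingertips stand only about 5 mm ahead of the tool point, judging by the pictures and the height at which the button was felt, not the stated 25 mm. The knob was therefore gripped nearer its top than planned, without harm.
- **12 N grip:** The slip at the stop read below 0.2 N m, so I repeated that check at 15 N.

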